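# Bring out the ash pan from under the rooftop grill

## Robot

A 6-joint arm with a two-finger parallel gripper is mounted at the origin on the work surface. World frame = base frame: x ahead of the robot, y to its left, z up, the work surface at z = 0. Lengths are in m, angles in rad, forces in N, time in s.
With the tool pointing down it reaches from about 0.325 to 0.9 m from the base axis. Payload 6.1 kg.
Tool frame: the origin (TCP) lies midway between the tips of the shut fingers; the grasp point (between the pads) lies 19 mm behind it (manip.hold_point_z is the x of the grasp point in the tool frame, in m); x points along the fingers, z is the direction in which the jaws open and shut, and the axes are right-handed (so a half turn about x gives the same grasp; the last joint's range is limited). The gripper opens to 85 mm and grips with 20 to 120 N. Pads are 22 mm wide; open, the fingers measure 114 mm over their backs; the gripper's body (76 mm by 85 mm) begins 54 mm behind the grasp point. The pads swing forward as they close: fully open they stand 13 mm farther back than shut.
Start: joints at [-0.126, 0.22, 1.526, -0, 1.395, -0.126], TCP at [0.625, -0, 0.231] pointing down, gripper open.
Joint ranges: [-2.98, 2.98], [-0.91, 2.08], [0.09, 2.57], [-1.24, 4.39], [0.2, 2.65], [-2.68, 2.68]. Speed limits (rad/s): [2.57, 2.57, 3.01, 3.14, 3.14, 3.14].

## Interface

Orientations are given as a unit quaternion [w, x, y, z].
In Python, from workcell import manip gives the robot as it stands.
- The arm moves only by the tool drive_tool, never from a script. Its argument "moves" is a list that holds one entry, the list of rows, each a list of 7 numbers: the shift along the world's x, y, z in mm, then the turn, a rotation vector about the world's x, y, z in degrees, then the finger opening in mm, from 0 to 85.4. In form: [[[tx, ty, tz, wx, wy, wz, claw], ...]]. A call has 1 to 8 rows; each row shifts and turns the pose as measured when the row begins; what a row does not reach is not made up. A row lasts 1/10 s, in which the tool goes at most 50 mm and 8.59 degrees, less where a joint would pass 70% of its speed; a pose out of reach is approached as far as the arm can. A call with a gripper value outside its range is refused whole. The fingers move at their own pace and stop on an object; "squeeze" is the grip in N (left out, the last holds). Time passes only in rows, so rows that do not move let the fingers close. It gives the time, the measured TCP pose, the force and the opening at its end, in the units of the state.
- manip.state(): the state, without advancing time (a new reading comes with each control period).
- manip.capture(name): name is "scene" or "side" or "wrist"; returns a dict with "image" (420x560x3 uint8, blue, green, red), "fx", "fy", "cx", "cy" (pixels), "rvec" (rotation vector, rad) and "tvec" (3), from world to camera coordinates, as OpenCV has them. Camera axes: x right, y down, z forward; pixel columns grow to the right and rows downward; lengths in m; the calibration is good to about 2 mm. A picture is of the moment at which its call begins. There is no depth.
- manip.job_done(): hands the job in, once; it reports no verdict.
The state is a dict: "t": time; "joints": joint angles; "joint_vel": joint speeds; "joint_torque": joint torques, N m; "ee_pos": TCP position; "tool_rot": TCP orientation; "wrist_force": force on the tool from outside, world axes, zero at the start; "wrist_torque": the same for the moment, N m; "opening": finger opening in m.
Only numpy, scipy, OpenCV 4.12 (cv2) and the standard library are available. Lean on these libraries where they do the work, as an engineer would, in place of code of your own. Each camera call takes 0.05 s, during which the arm holds its last target. There are 200 camera calls.

## Task

Lift the front of the pull-out tray under the grill over its catch bumps, slide the tray all the way out to its stop and set it down flat. Then lift the ash pan out of the tray by its grip, carry it level and set it down gently in the middle of the round cork heat mat, leaving the tray out. Leave the plates, dish, tongs and thermometer where they are.

Things in the scene. Friction and masses are not known exactly. Their poses are not given: they have to be found in the camera images.
- grill: Fixed grey and steel table-top grill, 330 deep (x) x 460 wide (y) x 225 high. Origin on the work surface below the outer face of the tray's front panel when the tray is home; +x points into the grill, z up. The tray slides out to -x between side guides at y = +-93 (3 play each side) that begin at x = -30.
- overhang (a point): Middle of the lower front edge of the grill's fire box (grill frame x = -30, z = 115; its front face goes up to z = 215). It stands only 20 behind the centre of the closed tray's handle: an upright tool fouls it there, one tilted 25 to 40 degrees, fingers pointing down and into the grill, does not.
- catch (a point): Midway between two fixed brass bumps, on the work surface (grill frame x = -45). Each bump is 12 long (x), 28 wide, 10 high with upright faces, centred 75 to either side (y). They hold in the tray's front feet: these must be raised more than 10 to pass (15 to 20 is good, at most 30 as the fire box is above).
- tray_front (a point): On the loose steel tray (170 x 180, 0.3 to 0.65 kg), below its front panel's outer face, at foot level: height 0 and within 2 of the grill's origin when home, same axes. Front feet at x = -35 to -23, rear feet at x = 137 to 149, underside 14 up. After 40 of travel the front feet are past the bumps and may be set down; it then slides freely until the rear feet meet the bumps at 176.
- tray_handle (a point): Centre of the tray's wooden handle block, 30 (x) x 24 (y) x 40 (z), at x = -50, z = 50 from tray_front; joined to the front panel (60 high) by a stalk 14 wide and 14 high. Axes as the tray's. Grip it across y. The tray's inner floor is 17 high, its other walls 40.
- pan_grip (a point): Centre of the grip of the loose dark steel ash pan (120 x 150 x 35 high, empty, 0.22 to 0.45 kg): a flat bar 114 long (x), 12 wide (y), 16 high, over the pan's centre, 54 above its underside. At the start the pan stands in the tray, about 74 behind tray_front, its x along the tray's; with the tray fully out it is clear of the fire box and can be lifted straight up.
- mat: Fixed round cork heat mat, 230 in diameter, 10 thick; origin at the centre of its underside on the work surface. To the left or right of the tray.
- dish: Loose lidded glass dish, 178 in diameter, 83 high, origin at the centre of its underside. On the other side from the mat. Leave alone.
- thermometer: Loose steel probe thermometer lying down, dial 52 in diameter, 14 high, stem 120 along its x; origin under the dial. Leave alone.
- tongs: Loose red plastic salad tongs lying along their x, 260 long, 12 high; origin under the middle. Leave alone.
- plate0: White plate, 200 in diameter, 12 thick, upright in the wooden rack on the left side of the table; origin at its centre, 115 above the surface, faces along its y. Leave alone.
- plate1: Blue plate, as plate0. Leave alone.
- plate2: Terracotta plate, as plate0. Leave alone.
There are look-alikes about, which are no part of the job. Leave any purple or red look-alike of the mat alone.

How it is judged:
By the outcome, as a careful person would: the job done as asked, in the order asked, and still so for the second after the job is handed in, with the robot touching nothing.
It also fails if it takes over 54 s, if anything falls off the work surface, if the arm or the gripper's body presses on something with over 40 N, if the wrist force passes 120 N, or if a joint passes its speed limit or range.

## Working session

There is one attempt and no reset: what is moved stays moved. The work goes in short steps, Python scripts to look and compute and a tool call to move; the robot and the scene stay as the last step left them, time stands still between calls to the robot, and variables do not carry over. Pictures are saved under pics/ and viewed, about 8 in all and at most 12, crops included, and the job is handed in when it is done.

Besides the shell and the picture viewer there is one more tool, called by a JSON object that holds its "op" and its "data", one argument or row to a line. drive_tool: Moves the arm, as the interface text tells. Its arguments: {"type":"object","properties":{"moves":{"type":"array"},"squeeze":{"type":"number"}},"required":["moves"]}

```bash
ls; mkdir -p pics
cat > h.py <<'E'
import numpy as np,cv2,pickle
from workcell import manip
def cap(n,f):
    c=manip.capture(n); cv2.imwrite(f'pics/{f}.png',c['image']); pickle.dump(c,open(f'pics/{f}.pkl','wb')); return c
def ld(f): return pickle.load(open(f'pics/{f}.pkl','rb'))
def ray(c,u,v):
    R=cv2.Rodrigues(np.array(c['rvec'],float))[0]; o=-R.T@np.array(c['tvec'],float).ravel()
    d=R.T@np.array([(u-c['cx'])/c['fx'],(v-c['cy'])/c['fy'],1]); return o,d
def onz(c,u,v,z):
    o,d=ray(c,u,v); return o+d*(z-o[2])/d[2]
def tri(c1,p1,c2,p2):
    o1,d1=ray(c1,*p1);o2,d2=ray(c2,*p2)
    s=np.linalg.lstsq(np.c_[d1,-d2],o2-o1,rcond=None)[0]
    a=o1+s[0]*d1;b=o2+s[1]*d2; return (a+b)/2,np.linalg.norm(a-b)
def proj(c,p):
    return cv2.projectPoints(np.array(p,float).reshape(-1,3),np.array(c['rvec'],float),np.array(c['tvec'],float),np.array([[c['fx'],0,c['cx']],[0,c['fy'],c['cy']],[0,0,1.]]),None)[0].reshape(-1,2)
E
python3 - <<'E'
from h import *
for n in('scene','side','wrist'):
    c=cap(n,n+'0'); print(n,c['fx'],ray(c,280,210))
print(manip.state(), manip.hold_point_z)
E
```

```text
pics
scene 382.2685696110812 (array([ 0.10611393, -0.44633185,  1.27072867]), array([ 0.27425028,  0.36722362, -0.88883909]))
side 503.76139875988946 (array([0.09875457, 1.15852077, 1.00754791]), array([ 0.24842434, -0.74943755, -0.61378378]))
wrist 326.07677754347156 (array([0.62537265, 0.08094429, 0.37330601]), array([-7.42678043e-04, -3.10828562e-01, -9.50476476e-01]))
{'t': 0.15, 'joints': array([-1.26073116e-01,  2.21074594e-01,  1.52735742e+00, -1.09204112e-05,
        1.39471729e+00, -1.26076282e-01]), 'joint_vel': array([-0.0009637 , -0.00181728, -0.0028787 , -0.00013374, -0.00056859,
        0.00107182]), 'joint_torque': array([ 5.24838761e-04, -4.97483325e+01, -3.89904678e+01, -1.73041117e-04,
        7.14129725e-03, -8.50862284e-05]), 'ee_pos': array([6.24522848e-01, 6.98335438e-05, 2.30427383e-01]), 'tool_rot': array([7.06560100e-01, 6.36331390e-05, 7.07653034e-01, 6.72307216e-05]), 'wrist_force': array([ 0.54667383, -0.03873891,  0.43808885]), 'wrist_torque': array([ 0.01864743, -0.00648584, -0.04664916]), 'opening': 0.08548135925388585} -0.0187
```

View pics/scene0.png

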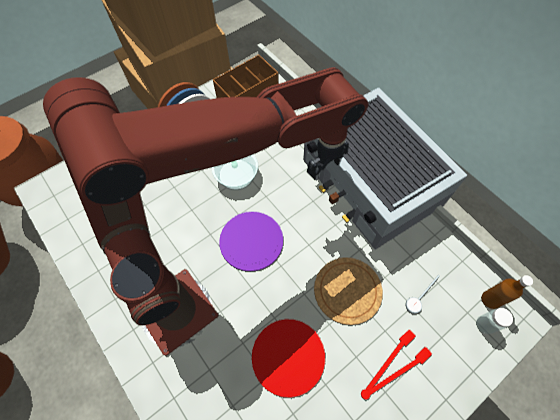

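View pics/side0.png

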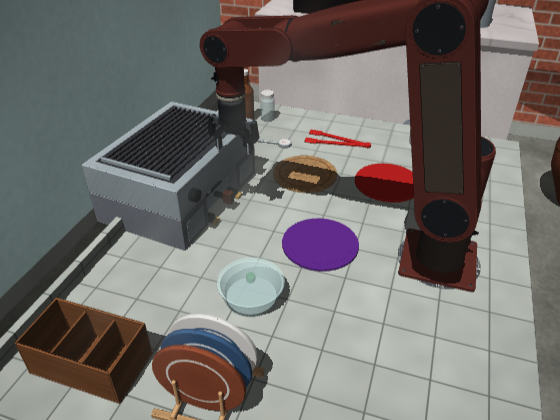

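View wrist.

Scene view: the grill is at right, with brass bumps near (346,217) and (323,188) and a wooden handle at about (334,196). The cork mat is at (348,291), with the purple (251,241) and red (288,358) look-alikes nearby. Side view: bumps at (213,220) and (246,184), handle at about (229,196).

Run:
```python
from h import *
a=ld('scene0')['image'][140:260,280:400]; b=ld('side0')['image'][140:260,170:290]
cv2.imwrite('pics/crop0.png',np.hstack([cv2.resize(a,(400,400),interpolation=2),cv2.resize(b,(400,400),interpolation=2)]))
c=ld('scene0')
for u,v in((348,291),(251,241),(288,358),(346,218),(323,189)): print(u,v,onz(c,u,v,.01).round(3))
c=ld('side0')
for u,v in((306,174),(213,220),(246,184)): print(u,v,onz(c,u,v,.01).round(3))
for n in('scene0','side0'):
  c=ld(n);h=cv2.cvtColor(c['image'],40);m=cv2.inRange(h,(8,70,60),(24,255,255))
  N,l,s,ce=cv2.connectedComponentsWithStats(m)
  print(n,[(s[i][:5].tolist(),ce[i].round(1).tolist()) for i in range(1,N) if s[i][4]>12 and 100<s[i][1]<330])
```

```text
348 291 [ 0.485 -0.307  0.01 ]
251 241 [0.337 0.041 0.01 ]
288 358 [ 0.196 -0.347  0.01 ]
346 218 [ 0.664 -0.102  0.01 ]
323 189 [0.679 0.043 0.01 ]
306 174 [ 0.481 -0.287  0.01 ]
213 220 [0.686 0.057 0.01 ]
246 184 [ 0.66 -0.16  0.01]
scene0 [([0, 116, 61, 90, 3034], [20.8, 157.1]), ([319, 185, 7, 7, 29], [321.7, 188.1]), ([329, 192, 10, 8, 48], [333.9, 195.7]), ([342, 214, 8, 9, 32], [345.4, 217.9]), ([314, 258, 69, 67, 3595], [348.0, 290.8]), ([482, 278, 41, 31, 741], [502.6, 292.6]), ([132, 306, 7, 7, 13], [135.0, 308.9])]
side0 [([547, 105, 13, 12, 30], [554.8, 108.6]), ([529, 110, 7, 5, 13], [532.1, 112.0]), ([545, 113, 11, 4, 18], [548.8, 114.9]), ([536, 115, 10, 10, 21], [539.1, 120.6]), ([557, 153, 3, 9, 18], [558.3, 156.3]), ([274, 156, 63, 37, 1018], [300.8, 170.2]), ([308, 186, 16, 7, 41], [316.0, 189.0]), ([223, 190, 10, 8, 44], [226.9, 192.8]), ([235, 192, 7, 7, 31], [237.7, 194.9]), ([213, 217, 7, 7, 17], [215.4, 219.9]), ([15, 297, 130, 106, 4538], [79.7, 351.6])]
```

View pics/wrist0.png

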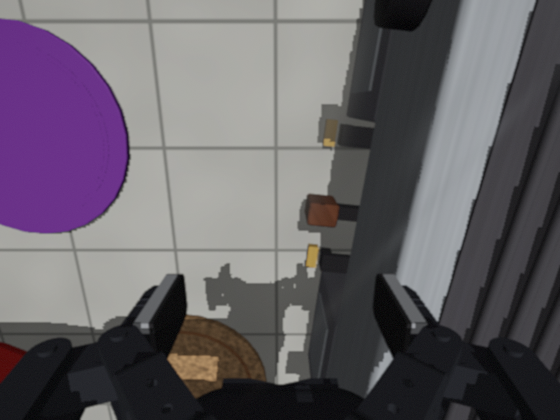

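View pics/crop0.png

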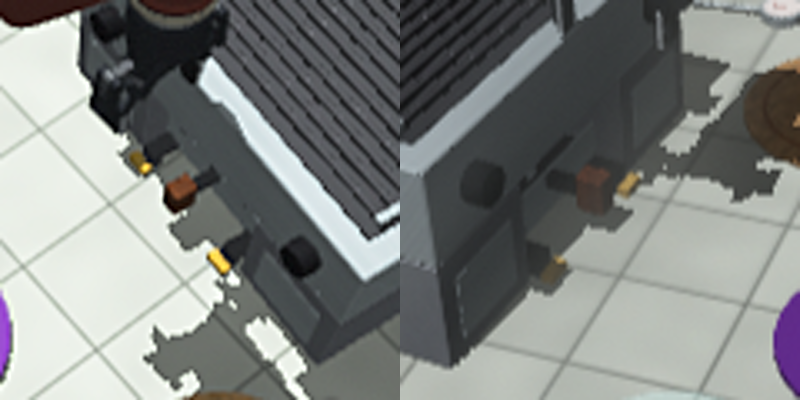

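The wrist view shows the brown handle at (320,210) with its stalk going to the panel, and brass bumps at (329,133) and (312,256). In the crops the handle is at (334,198) in scene and (228,197) in side.

Candidates for the handle are the brown block (wrist 320,210), the two black knobs (scene 370,215 and 313,150) and the black shelf blocks behind the bumps. I pick the brown block, which sits midway between the bumps. Candidates for the mat are cork (348,291), purple (251,241) and red (288,358), and I pick cork.

Run:
```python
from h import *
s,d,w=ld('scene0'),ld('side0'),ld('wrist0')
print(tri(s,(334.3,198.2),d,(228.2,196.7)),tri(s,(334.3,198.2),w,(322,211)),tri(w,(322,211),d,(228.2,196.7)))
print('handle top faces wrist z.07',onz(w,308,196,.07),onz(w,308,226,.07))
h=cv2.cvtColor(w['image'],40)
m=cv2.inRange(h,(14,120,60),(32,255,255)); m[:,:290]=0
N,l,t,ce=cv2.connectedComponentsWithStats(m)
B=[]
for i in range(1,N):
  if t[i][4]>12: print(t[i],ce[i],onz(w,*ce[i],.009))
m=cv2.inRange(h,(0,90,40),(10,255,220)); m[:,:290]=0;m[:,360:]=0
N,l,t,ce=cv2.connectedComponentsWithStats(m)
for i in range(1,N):
  if t[i][4]>60:
    print('H',t[i],ce[i]); 
    print(cv2.minAreaRect(np.argwhere(l==i)[:,::-1].astype(np.float32)))
# grid/knob/fascia direction: bumps brass corners
h=cv2.cvtColor(s['image'],40)
m=cv2.inRange(h,(8,60,50),(24,255,255)); N,l,t,ce=cv2.connectedComponentsWithStats(m)
i=l[285,330]
cn=max(cv2.findContours((l==i).astype(np.uint8),0,2)[0],key=cv2.contourArea)
p=np.array([onz(s,*q[0],.01)[:2] for q in cv2.convexHull(cn)],np.float32)
print('mat',cv2.minEnclosingCircle(p), cv2.fitEllipse(p))
img=w['image'][100:290,280:400]; cv2.imwrite('pics/crop1.png',cv2.resize(img,None,fx=3,fy=3,interpolation=cv2.INTER_CUBIC))
```

```text
(array([ 0.6679674 , -0.02642513,  0.04754733]), np.float64(0.0016680827528346254)) (array([ 0.66900056, -0.02644751,  0.04788996]), np.float64(0.0005575555902633725)) (array([ 0.66874603, -0.02764983,  0.0458955 ]), np.float64(0.0017471858233673785))
handle top faces wrist z.07 [ 0.65215495 -0.00403838  0.07      ] [ 0.65298008 -0.03499324  0.07      ]
[325 140   9   5  29] [328.93103448 142.68965517] [0.67893974 0.03969249 0.009     ]
[306 245  13  22 199] [311.51256281 255.4321608 ] [ 0.66389378 -0.09709675  0.009     ]
H [308 196  32  31 768] [323.5234375  212.05338542]
((323.55450439453125, 210.45545959472656), (30.448139190673828, 30.05012321472168), 5.710593223571777)
mat ((0.48856058716773987, -0.30255165696144104), 0.11531713604927063) ((0.4884212613105774, -0.30266326665878296), (0.22747252881526947, 0.2300022393465042), 102.71236419677734)
```

View pics/crop1.png

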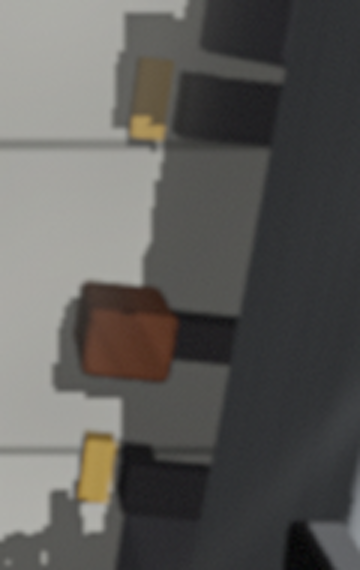

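```bash
cat >> h.py <<'E'
from scipy.spatial.transform import Rotation as Ro
def target(yaw,tilt,sgn=1):
    gx=np.array([np.cos(yaw),np.sin(yaw),0]);gy=np.array([-np.sin(yaw),np.cos(yaw),0]);t=np.radians(tilt)
    x=np.array([0,0,-np.cos(t)])+np.sin(t)*gx; z=sgn*gy
    return Ro.from_matrix(np.c_[x,np.cross(z,x),z])
def cur(s): q=s['tool_rot']; return Ro.from_quat([q[1],q[2],q[3],q[0]])
def grasp(s): return s['ee_pos']+cur(s).apply([manip.hold_point_z,0,0])
E
python3 - <<'E'
from h import *
s,d,w=ld('scene0'),ld('side0'),ld('wrist0')
a=onz(w,330.7,132.7,.01);b=onz(w,312.3,255.7,.01)
print(a,b,np.linalg.norm(a-b),(a+b)/2); yaw=np.arctan2(-(a-b)[0],(a-b)[1]);print('yaw',np.degrees(yaw))
print('handle top',onz(w,322.3,214.7,.07))
for p in ((83,308),(172,318),(168,380),(85,372)): print(onz(w,280+p[0]/3,100+p[1]/3,.07).round(4))
print('scene bumps',onz(s,345.4,217.9,.008),onz(s,321.7,188.1,.008))
st=manip.state()
for sg in(1,-1): print(sg,np.degrees((target(yaw,36,sg)*cur(st).inv()).as_rotvec()).round(1), np.degrees((target(yaw,0,sg)*cur(st).inv()).as_rotvec()).round(1))
gx=np.array([np.cos(yaw),np.sin(yaw),0]);m=(a+b)/2
print('gx',gx,'handle pred',m-.005*gx)
E
```

```text
[0.68021341 0.05049386 0.01      ] [ 0.66476668 -0.09697112  0.01      ] 0.148271775249717 [ 0.67249004 -0.02323863  0.01      ]
yaw -5.979840326469787
handle top [ 0.66672028 -0.02311316  0.07      ]
[ 0.652  -0.0108  0.07  ]
[ 0.681  -0.0142  0.07  ]
[ 0.6809 -0.0357  0.07  ]
[ 0.6533 -0.0329  0.07  ]
scene bumps [ 0.66376138 -0.09980567  0.008     ] [0.67884169 0.05030506 0.008     ]
1 [-29.2 -26.4  81.1] [ 0.1 -0.1 84. ]
-1 [ 27.  -30.1 -92.5] [ -0.1  -0.1 -96. ]
gx [ 0.99455861 -0.10417853  0.        ] handle pred [ 0.66751725 -0.02271774  0.01      ]
```

{"op": "drive_tool", "data": {
  "moves": [
    [[-4, 0, 0, -2.65, -2.4, 7.37, 85], [-4, 0, 0, -2.65, -2.4, 7.37, 85], [-4, 0, 0, -2.65, -2.4, 7.37, 85], [-4, 0, 0, -2.65, -2.4, 7.37, 85], [-4, 0, 0, -2.65, -2.4, 7.37, 85], [0, 0, 0, -2.65, -2.4, 7.37, 85], [0, 0, 0, -2.65, -2.4, 7.37, 70], [0, 0, 0, -2.65, -2.4, 7.37, 70]]
  ],
  "squeeze": 40
}}

```text
t: 0.95
ee_pos: [0.6034, 0.0003, 0.2273]
tool_rot: [0.7, -0.485, 0.473, 0.227]
wrist_force: [-0.6, -0.3, -0.8]
opening: 0.0701
```

{"op": "drive_tool", "data": {
  "moves": [
    [[0, 0, 0, -2.65, -2.4, 7.37, 65], [0, 0, 0, -2.65, -2.4, 7.37, 65], [0, 0, 0, -2.65, -2.4, 7.37, 65], [0, 0, 0, 0, 0, 0, 65]]
  ]
}}

```text
t: 1.35
ee_pos: [0.6005, 0.0012, 0.2246]
tool_rot: [0.635, -0.627, 0.341, 0.295]
wrist_force: [0.3, -0.4, -0.6]
opening: 0.0652
```

```bash
cat > st.py <<'E'
from h import *
import sys
s=manip.state(); sg,ti=1,float(sys.argv[1])
yaw=np.radians(-6)
print('t',s['t'],'grasp',grasp(s).round(4),'tcp',s['ee_pos'].round(4),'F',s['wrist_force'].round(1),'op',s['opening'].round(4))
print('rot to go',np.degrees((target(yaw,ti,sg)*cur(s).inv()).as_rotvec()).round(1),'j',s['joints'].round(2))
if len(sys.argv)>4: print('shift mm',((np.array([float(x) for x in sys.argv[2:5]])-grasp(s))*1e3).round(1))
E
python3 st.py 36 .614 -.0175 .125
```

```text
Traceback (most recent call last):
  File "st.py", line 5, in <module>
    print('t',s['t'],'grasp',grasp(s).round(4),'tcp',s['ee_pos'].round(4),'F',s['wrist_force'].round(1),'op',s['opening'].round(4))
                                                                                                             ^^^^^^^^^^^^^^^^^^
AttributeError: 'float' object has no attribute 'round'
```

```bash
sed -i "s/s\['opening'\].round(4)/s['opening']/" st.py; python3 st.py 36 .614 -.0175 .125
```

```text
t 1.35 grasp [0.5894 0.0022 0.2397] tcp [0.6005 0.0012 0.2246] F [ 0.3 -0.4 -0.6] op 0.06519325008639228
rot to go [ 1.2  0.4 -2.4] j [-0.15 -0.27  2.15  0.06  0.63 -1.7 ]
shift mm [  24.6  -19.7 -114.7]
```

{"op": "drive_tool", "data": {
  "moves": [
    [[5, -5, -20, 0.4, 0.1, -0.8, 60], [5, -5, -25, 0.4, 0.1, -0.8, 60], [5, -5, -25, 0.4, 0.1, -0.8, 60], [5, -5, -25, 0, 0, 0, 60], [4, 0, -18, 0, 0, 0, 60], [0, 0, 0, 0, 0, 0, 60]]
  ]
}}

```text
t: 1.95
ee_pos: [0.627, -0.0195, 0.1109]
tool_rot: [0.655, -0.603, 0.359, 0.281]
wrist_force: [-0.5, -0.1, 0.3]
opening: 0.06
```

```bash
python3 st.py 36 .667 -.023 .052
python3 - <<'E'
from h import *
cap('wrist','w1');c=cap('side','s1');c2=cap('scene','c1')
a=ld('w1')['image'];b=cv2.resize(c2['image'][130:250,270:390],(240,420//1))
cv2.imwrite('pics/m1.png',np.hstack([a,b]))
E
```

```text
t 1.95 grasp [ 0.616  -0.0183  0.126 ] tcp [ 0.627  -0.0195  0.1109] F [-0.5 -0.1  0.3] op 0.06004976327099502
rot to go [-0.8  0.1  1.5] j [-0.18 -0.02  2.16  0.11  0.37 -1.7 ]
shift mm [ 51.   -4.7 -74. ]
```

View pics/m1.png

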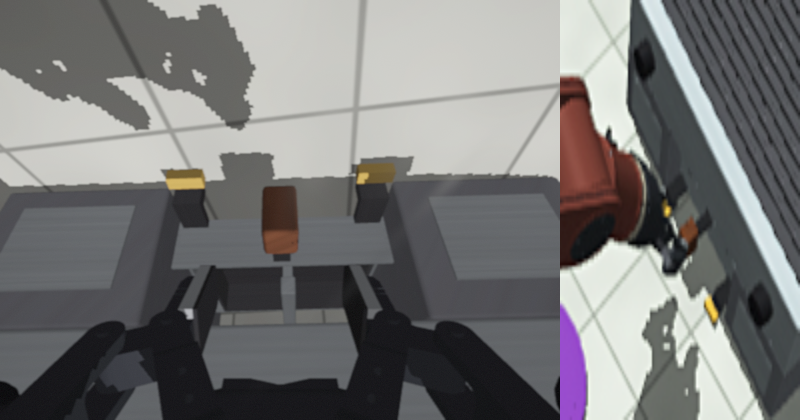

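The fingers straddle the handle (wrist 280,220) and are centred on it, with the tray panel, both bumps (185,180 and 375,175) and the pan grip bar (288,290) in view. Now in along the fingers.

{"op": "drive_tool", "data": {
  "moves": [
    [[10, -1, -15, -0.4, 0, 0.7, 60], [10, -1, -15, -0.4, 0, 0.7, 60], [10, -1, -15, 0, 0, 0, 60], [10, -1, -15, 0, 0, 0, 60], [7, 0, -12, 0, 0, 0, 60], [0, 0, 0, 0, 0, 0, 60]]
  ]
}}

```text
t: 2.7
ee_pos: [0.6861, -0.0236, 0.0561]
tool_rot: [0.651, -0.616, 0.345, 0.278]
wrist_force: [-0.1, 0.5, 0.6]
opening: 0.0597
```

```bash
python3 st.py 36 .663 -.0226 .054
```

```text
t 2.7 grasp [ 0.6748 -0.0224  0.0709] tcp [ 0.6861 -0.0236  0.0561] F [-0.1  0.5  0.6] op 0.05973768201000236
rot to go [0.1 1.7 0.1] j [-0.17  0.22  2.05  0.18  0.22 -1.79]
shift mm [-11.8  -0.2 -16.9]
```

{"op": "drive_tool", "data": {
  "moves": [
    [[-10, 0, 0, 0.4, 3.5, 0, 60], [-8, 0, 0, 0.4, 3.5, 0, 60], [0, 0, 0, 0, 0, 0, 60]]
  ]
}}

```text
t: 3.0
ee_pos: [0.6692, -0.0235, 0.0611]
tool_rot: [0.633, -0.593, 0.382, 0.317]
wrist_force: [0.9, 0.7, 0.6]
opening: 0.0601
```

```bash
python3 st.py 30 .663 -.0226 .054
```

```text
t 3.0 grasp [ 0.6597 -0.0225  0.0772] tcp [ 0.6692 -0.0235  0.0611] F [0.9 0.7 0.6] op 0.06014020238767082
rot to go [-0.1  0.7  0.3] j [-0.17  0.2   2.    0.08  0.41 -1.7 ]
shift mm [  3.3  -0.1 -23.2]
```

{"op": "drive_tool", "data": {
  "moves": [
    [[2, 0, -12, 0, 0.5, 0, 60], [1, 0, -10, 0, 0, 0, 60], [0, 0, 0, 0, 0, 0, 60]]
  ]
}}

```text
t: 3.3
ee_pos: [0.6739, -0.0234, 0.0406]
tool_rot: [0.633, -0.593, 0.383, 0.317]
wrist_force: [0.1, -0.3, -0.4]
opening: 0.0598
```

```bash
python3 st.py 30 .663 -.0226 .054
```

```text
t 3.3 grasp [ 0.6644 -0.0224  0.0567] tcp [ 0.6739 -0.0234  0.0406] F [ 0.1 -0.3 -0.4] op 0.05982198815803629
rot to go [-0.1  0.6  0.3] j [-0.17  0.25  1.99  0.09  0.37 -1.7 ]
shift mm [-1.4 -0.2 -2.7]
```

{"op": "drive_tool", "data": {
  "moves": [
    [[-1, 0, -4, 0, 0, 0, 45], [0, 0, 0, 0, 0, 0, 30], [0, 0, 0, 0, 0, 0, 15], [0, 0, 0, 0, 0, 0, 15], [0, 0, 0, 0, 0, 0, 15], [0, 0, 0, 0, 0, 0, 15]]
  ],
  "squeeze": 70
}}

```text
t: 3.9
ee_pos: [0.6717, -0.0234, 0.0347]
tool_rot: [0.633, -0.593, 0.384, 0.317]
wrist_force: [0.0, -0.6, -0.4]
opening: 0.0231
```

```bash
python3 st.py 30 .663 -.0226 .054
```

```text
t 3.9 grasp [ 0.6623 -0.0224  0.0508] tcp [ 0.6717 -0.0234  0.0347] F [ 0.  -0.6 -0.4] op 0.023082570758872704
rot to go [-0.   0.5  0.3] j [-0.17  0.26  1.99  0.09  0.36 -1.7 ]
shift mm [ 0.7 -0.2  3.2]
```

{"op": "drive_tool", "data": {
  "moves": [
    [[0, 0, 3.5, 0.1, 1, 0, 15], [0.5, 0, 3.5, 0.1, 1, 0, 15], [0.5, 0, 3.5, 0.1, 1, 0, 15], [0.5, 0, 3.5, 0.1, 1, 0, 15], [0.5, 0, 3.5, 0.1, 1, 0, 15], [0, 0, 3, 0.1, 0.8, 0, 15], [0, 0, 0, 0, 0, 0, 15]]
  ]
}}

```text
t: 4.6
ee_pos: [0.6741, -0.0236, 0.054]
tool_rot: [0.615, -0.572, 0.415, 0.35]
wrist_force: [1.0, 0.1, -3.9]
opening: 0.0233
```

```bash
python3 st.py 24 .663 -.0226 .074
```

```text
t 4.6 grasp [ 0.6664 -0.0227  0.0711] tcp [ 0.6741 -0.0236  0.054 ] F [ 1.   0.1 -3.9] op 0.023292108644242162
rot to go [-0.   0.5  0.3] j [-0.16  0.26  1.9   0.04  0.55 -1.66]
shift mm [-3.4  0.1  2.9]
```

{"op": "drive_tool", "data": {
  "moves": [
    [[-8, 0.8, 0.3, 0, 0, 0, 15], [-8, 0.8, 0.3, 0, 0, 0, 15], [-8, 0.8, 0.3, 0, 0, 0, 15], [-8, 0.8, 0.3, 0, 0, 0, 15], [-8, 0.8, 0.3, 0, 0, 0, 15], [-8, 0.8, 0.3, 0, 0, 0, 15], [-6, 0.6, 0, 0, 0, 0, 15], [0, 0, 0, 0, 0, 0, 15]]
  ]
}}

```text
t: 5.4
ee_pos: [0.6135, -0.0175, 0.0542]
tool_rot: [0.615, -0.572, 0.415, 0.35]
wrist_force: [1.1, -0.5, -2.6]
opening: 0.0234
```

```bash
python3 st.py 24 .663 -.0226 .074
python3 - <<'E'
from h import *
a=cap('wrist','w2')['image'];c=cap('side','s2')['image'][130:270,160:330]
cv2.imwrite('pics/m2.png',cv2.resize(c,(680,560)))
E
```

```text
t 5.4 grasp [ 0.6058 -0.0166  0.0712] tcp [ 0.6135 -0.0175  0.0542] F [ 1.1 -0.5 -2.6] op 0.023382101600651812
rot to go [-0.   0.4  0.3] j [-0.17  0.13  2.06  0.05  0.53 -1.67]
shift mm [57.2 -6.   2.8]
```

View pics/m2.png

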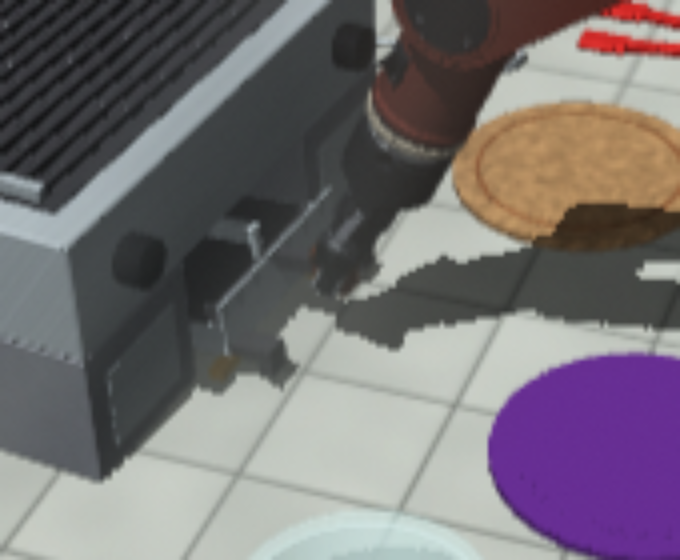

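The side view shows the tray front out past the bump (bump at 225,365, panel edge at 330,190 to 220,310), held by the gripper. Now set it down.

{"op": "drive_tool", "data": {
  "moves": [
    [[-1, 0, -3.5, -0.1, -1, 0, 15], [-1, 0, -3.5, -0.1, -1, 0, 15], [-1, 0, -3.5, -0.1, -1, 0, 15], [-1, 0, -3.5, -0.1, -1, 0, 15], [-1, 0, -3, -0.1, -1, 0, 15], [-1, 0, -2, -0.1, -0.8, 0, 15], [0, 0, -1, 0, 0, 0, 15]]
  ]
}}

```text
t: 6.2
ee_pos: [0.6085, -0.0172, 0.0346]
tool_rot: [0.632, -0.593, 0.384, 0.318]
wrist_force: [-25.5, 0.9, 27.8]
opening: 0.0229
```

```bash
python3 st.py 30 .663 -.0226 .0508
```

```text
t 6.2 grasp [ 0.5991 -0.0162  0.0507] tcp [ 0.6085 -0.0172  0.0346] F [-25.5   0.9  27.8] op 0.022923791791594646
rot to go [-0.1  0.4  0.2] j [-0.18  0.13  2.15  0.11  0.33 -1.74]
shift mm [63.9 -6.4  0.1]
```

{"op": "drive_tool", "data": {
  "moves": [
    [[-1, 0, 0.8, 0, 0, 0, 15], [0, 0, 0, 0, 0, 0, 15]]
  ]
}}

```text
t: 6.4
ee_pos: [0.6073, -0.0171, 0.0354]
tool_rot: [0.632, -0.593, 0.384, 0.319]
wrist_force: [1.8, 0.6, -5.3]
opening: 0.0229
```

```bash
python3 st.py 30 .663 -.0226 .0508
```

```text
t 6.4 grasp [ 0.5979 -0.0161  0.0515] tcp [ 0.6073 -0.0171  0.0354] F [ 1.8  0.6 -5.3] op 0.02291135774532264
rot to go [-0.1  0.3  0.2] j [-0.18  0.12  2.16  0.11  0.34 -1.74]
shift mm [65.1 -6.5 -0.7]
```

{"op": "drive_tool", "data": {
  "moves": [
    [[-8, 0.8, -0.2, 0, 0, 0, 15], [-11, 1.1, 0, 0, 0, 0, 15], [-11, 1.1, 0, 0, 0, 0, 15], [-11, 1.1, 0, 0, 0, 0, 15], [-11, 1.1, 0, 0, 0, 0, 15], [-11, 1.1, 0, 0, 0, 0, 15], [-11, 1.1, 0, 0, 0, 0, 15], [0, 0, 0, 0, 0, 0, 15]]
  ]
}}

```text
t: 7.2
ee_pos: [0.5263, -0.0089, 0.0348]
tool_rot: [0.632, -0.593, 0.384, 0.319]
wrist_force: [-0.4, 1.1, -3.3]
opening: 0.0236
```

```bash
python3 st.py 30 .4873 -.0041 .0508
```

```text
t 7.2 grasp [ 0.5169 -0.0079  0.051 ] tcp [ 0.5263 -0.0089  0.0348] F [-0.4  1.1 -3.3] op 0.0236467741058825
rot to go [-0.1  0.3  0.2] j [-0.2  -0.07  2.36  0.14  0.33 -1.78]
shift mm [-29.6   3.8  -0.2]
```

{"op": "drive_tool", "data": {
  "moves": [
    [[-8, 0.9, 0, 0, 0, 0, 15], [-8, 0.9, 0, 0, 0, 0, 15], [-6, 0.8, 0, 0, 0, 0, 15], [-4, 0.5, 0, 0, 0, 0, 15], [-2, 0.2, 0, 0, 0, 0, 15], [0, 0, 0, 0, 0, 0, 15]]
  ]
}}

```text
t: 7.8
ee_pos: [0.4963, -0.0056, 0.0355]
tool_rot: [0.632, -0.593, 0.384, 0.318]
wrist_force: [6.0, -0.2, -7.4]
opening: 0.023
```

```bash
python3 st.py 30 .4873 -.0041 .0508
```

```text
t 7.8 grasp [ 0.4869 -0.0046  0.0516] tcp [ 0.4963 -0.0056  0.0355] F [ 6.  -0.2 -7.4] op 0.0229754485315074
rot to go [-0.   0.4  0.2] j [-0.2  -0.16  2.43  0.15  0.34 -1.79]
shift mm [ 0.4  0.5 -0.8]
```

{"op": "drive_tool", "data": {
  "moves": [
    [[-1.5, 0.2, -0.4, 0, 0, 0, 15], [-1.5, 0.2, -0.2, 0, 0, 0, 15], [0, 0, 0, 0, 0, 0, 15]]
  ]
}}

```text
t: 8.1
ee_pos: [0.4967, -0.0061, 0.0374]
tool_rot: [0.633, -0.595, 0.382, 0.315]
wrist_force: [2.0, -0.6, -7.0]
opening: 0.0231
```

{"op": "drive_tool", "data": {
  "moves": [
    [[0, 0, -1.2, 0, 0, 0, 15], [0, 0, -0.8, 0, 0, 0, 15], [0, 0, 0, 0, 0, 0, 15]]
  ]
}}

```text
t: 8.4
ee_pos: [0.496, -0.006, 0.0348]
tool_rot: [0.633, -0.595, 0.382, 0.316]
wrist_force: [-0.8, -0.0, -2.2]
opening: 0.0233
```

```bash
python3 st.py 30 .4873 -.0041 .0508
```

```text
t 8.4 grasp [ 0.4865 -0.0049  0.0509] tcp [ 0.496  -0.006   0.0348] F [-0.8 -0.  -2.2] op 0.02327244255829605
rot to go [0.1 0.7 0.2] j [-0.21 -0.16  2.44  0.15  0.33 -1.8 ]
shift mm [ 0.8  0.8 -0.1]
```

{"op": "drive_tool", "data": {
  "moves": [
    [[0, 0, 0, 0, 0, 0, 50], [0, 0, 0, 0, 0, 0, 55], [0, 0, 0, 0, 0, 0, 55], [-5, 0.5, 10, 0, 0, 0, 55], [-8, 1, 16, 0, 0, 0, 55], [-8, 1, 18, 0, 0, 0, 55], [-6, 0, 25, 0, 3, 0, 55], [0, 0, 30, 0.5, 5, 0, 55]]
  ]
}}

```text
t: 9.2
ee_pos: [0.4633, -0.0027, 0.1316]
tool_rot: [0.606, -0.565, 0.428, 0.361]
wrist_force: [0.9, 0.3, -0.0]
opening: 0.0549
```

{"op": "drive_tool", "data": {
  "moves": [
    [[8, 0, 30, 0.7, 7, 0, 55], [12, 0, 20, 0.7, 7, 0, 55], [12, 0, 10, 0.7, 7, 0, 55], [0, 0, 0, 0, 0, 0, 55]]
  ]
}}

```text
t: 9.6
ee_pos: [0.5003, -0.0035, 0.2006]
tool_rot: [0.526, -0.478, 0.526, 0.467]
wrist_force: [0.0, -0.3, -0.5]
opening: 0.055
```

```bash
python3 st.py 0 .5 -.0041 .2
python3 - <<'E'
from h import *
a=cap('wrist','w3')['image'];c=cap('side','s3')['image'];d=cap('scene','c3')['image']
cv2.imwrite('pics/m3.png',np.hstack([cv2.resize(a,(480,360)),cv2.resize(c[130:330,170:350],(320,360))]))
E
```

```text
t 9.6 grasp [ 0.5001 -0.0033  0.2193] tcp [ 0.5003 -0.0035  0.2006] F [ 0.  -0.3 -0.5] op 0.05498179739485205
rot to go [0.7 0.6 0.2] j [-0.16 -0.07  1.89 -0.01  1.31 -1.62]
shift mm [ -0.1  -0.8 -19.3]
```

View pics/m3.png

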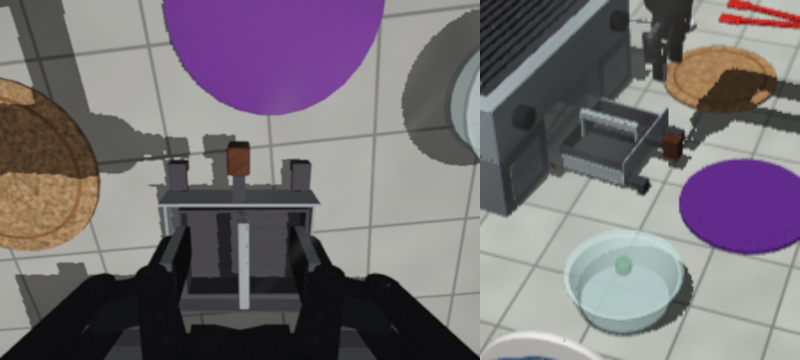

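```bash
python3 - <<'E'
from h import *
w,s=ld('w3'),ld('s3'); k=560/480
a=onz(w,243*k,223*k,.079);b=onz(w,244*k,308*k,.079);print(a,b,np.linalg.norm(a-b),(a+b)/2,np.degrees(np.arctan2((b-a)[1],(b-a)[0])))
p=onz(s,227.4,191,.079);q=onz(s,257.7,205,.079);print(p,q,(p+q)/2)
print('handle',onz(w,238*k,143*k,.07), 'proj pred',proj(w,[[.615,-.0176,.079],[.615-.057,-.0116,.079],[.615+.057,-.0236,.079]])/k)
g=w['image'][240:380,250:320]; cv2.imwrite('pics/g.png',cv2.resize(g,None,fx=4,fy=4,interpolation=2))
E
python3 st.py 0 .615 -.0176 .15
```

```text
[ 0.55579797 -0.00749961  0.079     ] [ 0.66752826 -0.01809618  0.079     ] 0.11223165170816267 [ 0.61166311 -0.01279789  0.079     ] -5.417765503260951
[ 0.66276024 -0.01439188  0.079     ] [0.54665731 0.02311584 0.079     ] [0.60470877 0.00436198 0.079     ]
handle [ 0.47248519 -0.00366331  0.07      ] proj pred [[239.58406625 270.85288239]
 [239.35499539 225.21903752]
 [239.78732614 311.3448514 ]]
t 9.75 grasp [ 0.4956 -0.0024  0.2179] tcp [ 0.4958 -0.0026  0.1992] F [-0.1  0.6 -0. ] op 0.05476764458912614
rot to go [0.7 0.7 0.2] j [-0.16 -0.08  1.9  -0.01  1.3  -1.62]
shift mm [119.4 -15.2 -67.9]
```

View pics/g.png

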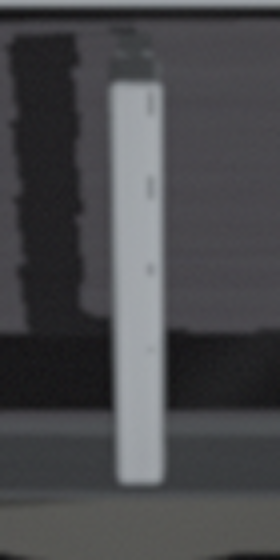

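The crop shows the light bar grip running (284,260)→(285,361) in the wrist image, which gives a length of 112 (114 expected), yaw −5.4° and centre about (0.612, −0.013). The tray is fully out with the pan inside it.

{"op": "drive_tool", "data": {
  "moves": [
    [[25, -3, 0, 0.2, 0.2, 0, 50], [30, -3, 0, 0.2, 0.2, 0, 50], [30, -3, -10, 0.2, 0.2, 0, 50], [30, -3, -25, 0, 0, 0, 50], [3, 0, -30, 0, 0, 0, 50], [0, 0, -18, 0, 0, 0, 50], [0, 0, 0, 0, 0, 0, 50], [0, 0, 0, 0, 0, 0, 50]]
  ]
}}

```text
t: 10.55
ee_pos: [0.6067, -0.0132, 0.1157]
tool_rot: [0.529, -0.475, 0.524, 0.469]
wrist_force: [0.1, 0.9, 0.3]
opening: 0.05
```

```bash
python3 st.py 0 .613 -.0145 .074
python3 - <<'E'
from h import *
a=cap('wrist','w4')['image'];c=cap('scene','c4')['image'];d=ld('c4')
print(proj(ld('w4'),[[.613,-.0145,.079]]))
cv2.imwrite('pics/m4.png',np.hstack([cv2.resize(a,(480,360)),cv2.resize(c[140:260,270:376],(318,360))]))
E
```

```text
t 10.55 grasp [ 0.6065 -0.0132  0.1344] tcp [ 0.6067 -0.0132  0.1157] F [0.1 0.9 0.3] op 0.05002072307118099
rot to go [0.1 0.6 0.2] j [-0.15  0.28  1.69  0.    1.17 -1.62]
shift mm [  6.5  -1.3 -60.4]
[[278.88917138 252.96195995]]
```

View pics/m4.png

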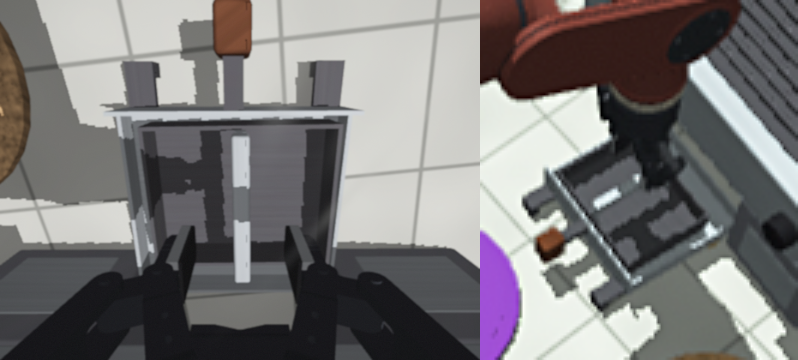

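The fingers are centred on the bar: pads at (185,235) and (298,240), bar running (240,137)→(241,282).

Run:
```python
from h import *
w=ld('w4');k=560/480
a=onz(w,240*k,137*k,.079);b=onz(w,241.5*k,282*k,.079);print(a,b,np.linalg.norm(a-b),(a+b)/2)
```

```text
[ 0.55672893 -0.00772593  0.079     ] [ 0.66860443 -0.01868006  0.079     ] 0.11241050240657802 [ 0.61266668 -0.01320299  0.079     ]
```

{"op": "drive_tool", "data": {
  "moves": [
    [[3, 0, -15, 0, 0.3, 0, 50], [3, 0, -18, 0, 0.2, 0, 50], [0, 0, -15, 0, 0, 0, 50], [0, 0, -10, 0, 0, 0, 45], [0, 0, 0, 0, 0, 0, 45]]
  ]
}}

```text
t: 11.15
ee_pos: [0.6148, -0.0134, 0.0565]
tool_rot: [0.528, -0.475, 0.525, 0.47]
wrist_force: [-0.8, 1.0, 0.1]
opening: 0.045
```

```bash
python3 st.py 0 .613 -.0135 .073
```

```text
t 11.15 grasp [ 0.6147 -0.0133  0.0752] tcp [ 0.6148 -0.0134  0.0565] F [-0.8  1.   0.1] op 0.04501792723277704
rot to go [0.1 0.5 0.2] j [-0.15  0.37  1.69 -0.    1.07 -1.61]
shift mm [-1.7 -0.2 -2.2]
```

{"op": "drive_tool", "data": {
  "moves": [
    [[-2, 0, -3, 0, 0.3, 0, 30], [0, 0, 0, 0, 0, 0, 15], [0, 0, 0, 0, 0, 0, 2], [0, 0, 0, 0, 0, 0, 2], [0, 0, 0, 0, 0, 0, 2], [0, 0, 0, 0, 0, 0, 2]]
  ],
  "squeeze": 80
}}

```text
t: 11.75
ee_pos: [0.6123, -0.0133, 0.0526]
tool_rot: [0.526, -0.473, 0.526, 0.472]
wrist_force: [-0.4, 0.2, -3.1]
opening: 0.0107
```

```bash
python3 st.py 0 .613 -.0135 .15
```

```text
t 11.75 grasp [ 0.6123 -0.0133  0.0713] tcp [ 0.6123 -0.0133  0.0526] F [-0.4  0.2 -3.1] op 0.010668014379131239
rot to go [0.1 0.1 0.2] j [-0.15  0.37  1.69 -0.    1.07 -1.61]
shift mm [ 0.7 -0.2 78.7]
```

{"op": "drive_tool", "data": {
  "moves": [
    [[0, 0, 5, 0, 0, 0, 2], [0, 0, 10, 0, 0, 0, 2], [0, 0, 15, 0, 0, 0, 2], [0, 0, 20, 0, 0, 0, 2], [0, 0, 20, 0, 0, 0, 2], [0, 0, 15, 0, 0, 0, 2], [0, 0, 8, 0, 0, 0, 2], [0, 0, 0, 0, 0, 0, 2]]
  ]
}}

```text
t: 12.55
ee_pos: [0.6119, -0.0132, 0.155]
tool_rot: [0.526, -0.474, 0.526, 0.471]
wrist_force: [-0.5, -0.8, -3.9]
opening: 0.0106
```

```bash
python3 st.py 0 .4885 -.3026 .16
```

```text
t 12.55 grasp [ 0.6118 -0.0132  0.1737] tcp [ 0.6119 -0.0132  0.155 ] F [-0.5 -0.8 -3.9] op 0.010601109083617374
rot to go [0.1 0.2 0.1] j [-0.15  0.25  1.64 -0.    1.25 -1.61]
shift mm [-123.3 -289.4  -13.7]
```

{"op": "drive_tool", "data": {
  "moves": [
    [[-5, -8, 0, 0, 0, 0, 2], [-9, -18, 0, 0, 0, 0, 2], [-10, -25, 0, 0, 0, 0, 2], [-11, -25, 0, 0, 0, 0, 2], [-11, -25, 0, 0, 0, 0, 2], [-11, -25, 0, 0, 0, 0, 2], [-11, -25, 0, 0, 0, 0, 2], [-11, -25, 0, 0, 0, 0, 2]]
  ]
}}

```text
t: 13.35
ee_pos: [0.5227, -0.193, 0.1462]
tool_rot: [0.522, -0.471, 0.527, 0.477]
wrist_force: [-0.9, 0.6, -3.7]
opening: 0.0106
```

{"op": "drive_tool", "data": {
  "moves": [
    [[-11, -25, 0, 0, 0, 0, 2], [-10, -22, 0, 0, 0, 0, 2], [-9, -20, 0, 0, 0, 0, 2], [-5, -15, 0, 0, 0, 0, 2], [-2, -8, 0, 0, 0, 0, 2], [0, 0, 0, 0, 0, 0, 2], [0, 0, 0, 0, 0, 0, 2]]
  ]
}}

```text
t: 14.05
ee_pos: [0.4746, -0.2888, 0.1379]
tool_rot: [0.522, -0.464, 0.53, 0.48]
wrist_force: [0.3, 0.5, -4.1]
opening: 0.0106
```

```bash
python3 st.py 0 .4885 -.3026 .0643
```

```text
t 14.05 grasp [ 0.475  -0.2889  0.1566] tcp [ 0.4746 -0.2888  0.1379] F [ 0.3  0.5 -4.1] op 0.010564833059620846
rot to go [-0.5 -1.3  0.2] j [-0.68  0.16  1.78 -0.01  1.23 -2.14]
shift mm [ 13.5 -13.7 -92.3]
```

{"op": "drive_tool", "data": {
  "moves": [
    [[7, -7, -10, -0.2, -0.6, 0, 2], [6, -6, -20, -0.2, -0.5, 0, 2], [1, -1, -20, 0, -0.2, 0, 2], [0, 0, -15, 0, 0, 0, 2], [0, 0, -8, 0, 0, 0, 2], [0, 0, 0, 0, 0, 0, 2], [0, 0, 0, 0, 0, 0, 2]]
  ]
}}

```text
t: 14.75
ee_pos: [0.4931, -0.3, 0.0595]
tool_rot: [0.526, -0.475, 0.523, 0.474]
wrist_force: [0.0, 1.3, -4.1]
opening: 0.0106
```

```bash
python3 st.py 0 .4885 -.3026 .0643
```

```text
t 14.75 grasp [ 0.493  -0.3     0.0782] tcp [ 0.4931 -0.3     0.0595] F [ 0.   1.3 -4.1] op 0.010590733539824532
rot to go [-0.1  0.2 -0.2] j [-0.69  0.29  1.79  0.    1.06 -2.16]
shift mm [ -4.5  -2.6 -13.9]
```

{"op": "drive_tool", "data": {
  "moves": [
    [[-2, -1.5, -4, 0, 0.1, 0, 2], [-2, -1, -3, 0, 0.1, 0, 2], [0, 0, -2, 0, 0, 0, 2], [0, 0, 0, 0, 0, 0, 2]]
  ]
}}

```text
t: 15.15
ee_pos: [0.4904, -0.3036, 0.0523]
tool_rot: [0.525, -0.475, 0.524, 0.473]
wrist_force: [-0.3, -0.5, -4.6]
opening: 0.0104
```

```bash
python3 st.py 0 .4885 -.3026 .0643
python3 - <<'E'
from h import *
for n,seed in(('s3',None),('s0',0),('c3',1)):
  c=ld({'s0':'side0'}.get(n,n));h=cv2.cvtColor(c['image'],40)
  m=cv2.inRange(h,(8,60,40),(24,255,255)); 
  e=proj(c,[[.4885,-.3026,.01]])[0]
  best=[k for k in cv2.findContours(m,0,2)[0] if cv2.contourArea(k)>500 and cv2.pointPolygonTest(cv2.convexHull(k),(float(e[0]),float(e[1])),False)>0]
  for k in best:
    p=np.array([onz(c,*q[0],.01)[:2] for q in cv2.convexHull(k)],np.float32); print(n,cv2.minEnclosingCircle(p))
E
```

```text
t 15.15 grasp [ 0.4903 -0.3036  0.071 ] tcp [ 0.4904 -0.3036  0.0523] F [-0.3 -0.5 -4.6] op 0.010441340824271355
rot to go [ 0.1  0.2 -0.2] j [-0.69  0.3   1.79  0.    1.05 -2.16]
shift mm [-1.8  1.  -6.7]
s3 ((0.4863292872905731, -0.2937372028827667), 0.1195748969912529)
s0 ((0.4867395758628845, -0.2937602698802948), 0.11955177038908005)
c3 ((0.48889338970184326, -0.3023035526275635), 0.11569250375032425)
```

{"op": "drive_tool", "data": {
  "moves": [
    [[-1.5, 2, -2, 0, 0.1, 0, 2], [0, 0, -2, 0, 0, 0, 2], [0, 0, -1.2, 0, 0, 0, 2], [0, 0, 0, 0, 0, 0, 2]]
  ]
}}

```text
t: 15.55
ee_pos: [0.489, -0.3019, 0.0474]
tool_rot: [0.525, -0.475, 0.524, 0.473]
wrist_force: [-0.1, 0.5, -3.0]
opening: 0.0107
```

```bash
python3 st.py 0 .4885 -.301 .0643
```

```text
t 15.55 grasp [ 0.489  -0.3018  0.0661] tcp [ 0.489  -0.3019  0.0474] F [-0.1  0.5 -3. ] op 0.010730485536079446
rot to go [ 0.1  0.2 -0.2] j [-0.69  0.3   1.8   0.    1.04 -2.16]
shift mm [-0.5  0.8 -1.8]
```

{"op": "drive_tool", "data": {
  "moves": [
    [[0, 0, -0.8, 0, 0, 0, 2], [0, 0, -0.6, 0, 0, 0, 2], [0, 0, 0, 0, 0, 0, 2]]
  ]
}}

```text
t: 15.85
ee_pos: [0.4891, -0.3019, 0.0459]
tool_rot: [0.525, -0.475, 0.524, 0.473]
wrist_force: [-0.1, -0.6, -3.3]
opening: 0.0104
```

{"op": "drive_tool", "data": {
  "moves": [
    [[0, 0, -0.6, 0, 0, 0, 2], [0, 0, -0.5, 0, 0, 0, 2], [0, 0, 0, 0, 0, 0, 2]]
  ]
}}

```text
t: 16.15
ee_pos: [0.4893, -0.302, 0.0457]
tool_rot: [0.525, -0.476, 0.524, 0.473]
wrist_force: [0.0, 0.4, -3.4]
opening: 0.0103
```

{"op": "drive_tool", "data": {
  "moves": [
    [[0, 0, -1, 0, 0, 0, 2], [0, 0, 0, 0, 0, 0, 2], [0, 0, 0, 0, 0, 0, 2]]
  ]
}}

```text
t: 16.45
ee_pos: [0.4896, -0.3022, 0.0457]
tool_rot: [0.525, -0.476, 0.524, 0.473]
wrist_force: [0.3, 0.2, -2.2]
opening: 0.0107
```

Height has stopped at the predicted contact (grasp at z = 0.0644) and the load is dropping, so I release.

{"op": "drive_tool", "data": {
  "moves": [
    [[0, 0, 0, 0, 0, 0, 14], [0, 0, 0, 0, 0, 0, 25], [0, 0, 0, 0, 0, 0, 40], [0, 0, 0, 0, 0, 0, 45], [0, 0, 8, 0, 0, 0, 45], [0, 0, 20, 0, 0, 0, 45], [0, 0, 35, 0, 0, 0, 45], [0, 0, 40, 0, 0, 0, 45]]
  ]
}}

```text
t: 17.25
ee_pos: [0.4867, -0.3, 0.147]
tool_rot: [0.524, -0.472, 0.525, 0.476]
wrist_force: [0.3, 0.1, -1.2]
opening: 0.0452
```

{"op": "drive_tool", "data": {
  "moves": [
    [[-20, 10, 40, 0, 0, 0, 45], [-30, 20, 40, 0, 0, 0, 45], [-30, 30, 30, 0, 0, 0, 45], [0, 0, 0, 0, 0, 0, 45], [0, 0, 0, 0, 0, 0, 45]]
  ]
}}

```text
t: 17.75
ee_pos: [0.4118, -0.2445, 0.2673]
tool_rot: [0.525, -0.479, 0.524, 0.469]
wrist_force: [-0.1, 0.3, 0.3]
opening: 0.045
```

Run:
```python
from h import *
c=cap('scene','c5')['image'];a=cap('side','s5')['image']
print(manip.state()['t'],proj(ld('c5'),[[.4885,-.3026,.072],[.492,-.0047,.05]]),proj(ld('s5'),[[.4885,-.3026,.072]]))
cv2.imwrite('pics/m5.png',np.hstack([cv2.resize(c[130:350,250:450],(380,418)),cv2.resize(a[100:340,160:380],(400,418))]))
```

```text
17.85 [[350.69375771 284.12076867]
 [292.98077817 220.88671945]] [[305.85341241 156.57616602]]
```

View pics/m5.png

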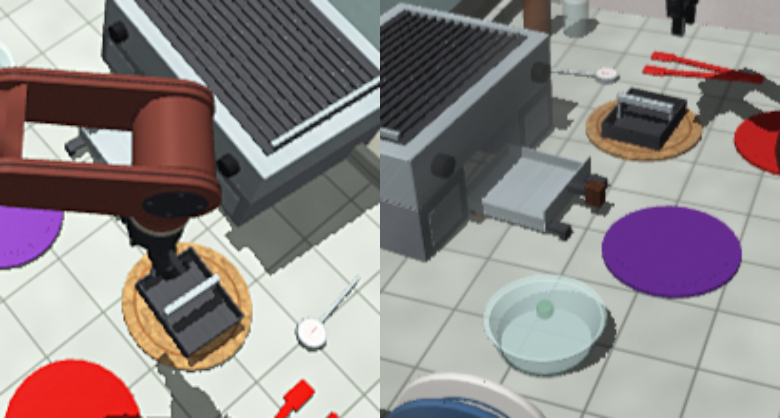

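The pan stands on the cork mat, centred, and is level in both views (scene crop 188,305; side crop 645,120). The tray is out and flat, and the dish, thermometer and tongs are in place. I'll do one last numeric check and hand in.

Run:
```python
from h import *
def hc(n,lo,hi,box):
  im=cv2.cvtColor(ld(n)['image'],40);m=cv2.inRange(im,lo,hi);x0,y0,x1,y1=box;M=cv2.moments(m[y0:y1,x0:x1],True);return M['m00'],round(x0+M['m10']/M['m00'],1),round(y0+M['m01']/M['m00'],1)
for n in('s3','s5'): print(n,'handle',hc(n,(0,100,30),(12,255,200),(268,195,292,225)))
# bar ends in side crop -> world
s=ld('s5');f=lambda u,v:(160+(u-380)*.55,100+v*240/418)
p=onz(s,*f(619,97),.072);q=onz(s,*f(672,104),.072);print('bar',p,q,(p+q)/2)
s2=ld('c5');g=lambda u,v:(250+u*200/380,130+v*220/418)
p=onz(s2,*g(165,311),.072);q=onz(s2,*g(219,280),.072);print('bar scene',p,q,(p+q)/2)
print(manip.job_done())
```

```text
s3 handle (117.0, 277.1, 210.4)
s5 handle (118.0, 277.2, 210.4)
bar [ 0.53809266 -0.29187407  0.072     ] [ 0.43422832 -0.29935468  0.072     ] [ 0.48616049 -0.29561438  0.072     ]
bar scene [ 0.43290264 -0.29814939  0.072     ] [ 0.5406522 -0.3154166  0.072    ] [ 0.48677742 -0.30678299  0.072     ]
the job is handed in; nothing more can be done
None
```

I handed the job in at about 18 s. The tray is out at its stop and set down flat, and the ash pan stands in the middle of the cork mat with the gripper clear of everything.

- **Tray:** I lifted its front about 17 mm over the bumps and slid it 176 mm until a further pull did not move it. Against the stop the front rose about 2 mm, so I lowered it back to its starting height before letting go. Its handle stayed on the same side-view pixel (277, 210) to the end.
- **Pan:** I lifted it straight up by its grip, carried it with under 2° of tilt and lowered it until the height stopped at the expected contact.
- **Centring:** The two final views put the grip centre at (0.487, −0.307) and (0.486, −0.296). The mat centre from the scene camera is (0.4885, −0.3026). So the pan is about 4 to 7 mm off centre by these rough readings. The side view disagrees by about 1 cm in y, and its own mat reading is shifted the same way.
- **Force while working:** Setting the tray down, the gripped handle briefly read about 38 N at the wrist. I eased it off straight away.
- **Other objects:** The dish, tongs and thermometer look undisturbed in the last views. I saw the plates only partly there and did not measure any of them.

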